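# Load the block heater and switch it on past its locking toggle

### The arm

A 6-joint arm with a two-finger parallel gripper is mounted at the origin on a cart in front of the work surface, level with it; the furniture and walls round the work are solid. World frame = base frame: x ahead of the robot, y to its left, z up, the work surface at z = 0. Lengths are in m, angles in rad, forces in N, time in s.
With the tool pointing down it reaches from about 0.35 to 0.775 m from the base axis. Payload 7.3 kg.
Tool frame: the origin (TCP) lies between the finger pads; the fingertips stand 8 mm ahead of it and the grasp point (between the pads) lies 11 mm behind it (robot.nose_length is the distance from the TCP to the fingertips, in m); z points along the fingers, y is the line along which they close (so a half turn about z gives the same grasp; the last joint's range is limited). The gripper opens to 92 mm and grips with 3 to 60 N. Pads are 19 mm wide; open, the fingers measure 130 mm over their backs; the gripper's body (75 mm by 190 mm) begins 47 mm behind the grasp point.
Start: joints at [1.028, 0.342, 1.524, -0, 1.275, -0.146], TCP at [0.203, 0.484, 0.235] pointing down, gripper open.
Joint ranges: [-2.53, 2.53], [-0.77, 2.02], [0.04, 2.7], [-1, 4.14], [0.28, 2.66], [-3.11, 3.11]. Speed limits (rad/s): [2.57, 2.57, 3.14, 3.14, 3.14, 3.14].

### API

Orientations are given as [roll, pitch, yaw] about the fixed x, y, z axes, in that order (R = Rz(yaw) Ry(pitch) Rx(roll)).
In Python, from cell import robot gives the robot as it stands. The module is installed in compiled form; this text tells all that it offers.
- The arm moves only by the shell command python3 -m jog 'ROWS' [FORCE]. ROWS is JSON, a list that holds one entry, the list of rows, each a list of 5 numbers: the gripper's target within -1 to 1 (fully open at 1, half-way at 0, shut at -1), then the shift along the tool's x, y, z in m, then the turn about the tool's z in rad. A call has 1 to 5 rows; each row is the pose to reach, as a shift and turn from the pose commanded when the call began, along the tool's axes at that moment; what a row does not reach only later rows make up. A row lasts 1/12 s, in which the tool goes at most 41.7 mm and 7.16 degrees, less where a joint would pass 70% of its speed; a pose out of reach is approached as far as the arm can. A call with a gripper value outside its range is refused whole. The fingers move at their own pace and stop on an object; FORCE is the grip in N (left out, the last holds). Time passes only in rows, so rows that repeat a pose let the fingers close. It gives the time, the measured TCP pose, the force, the opening and the grip force at its end, in the units of the state.
- robot.observe(): the state, without advancing time (a new reading comes with each control period).
- robot.read_camera(name): name is "scene" or "side" or "wrist"; returns the picture (420x560x3 uint8, red, green, blue); there is no depth.
- robot.camera_model(name): a dict with "camera_matrix" (3x3 intrinsics, pixels), "position" and "attitude" of the camera in the world; the wrist camera has in their place "mount" (4x4, takes a point from camera to tool coordinates, whose origin is the TCP and whose axes are the flange's). Camera axes: x right, y down, z forward; pixel columns grow to the right and rows downward; lengths in m; the calibration is good to about 2 mm. A picture is of the moment at which its call begins: read the wrist's pose just before it. camera_model takes no time and is no camera call.
- robot.hand_in(): hands the job in; it is judged then, once.
The state is a dict: "time": time; "qpos": joint angles; "qvel": joint speeds; "joint_efforts": joint torques, N m; "tool_pos": TCP position; "tool_rot": TCP orientation; "contact_force": force on the tool from outside, world axes, zero at the start; "torque": the same for the moment, N m; "opening": finger opening in m; "grip_force": force on a finger pad.
Only numpy, scipy, OpenCV 4.12 (cv2) and the standard library are available. Lean on these libraries where they do the work, as an engineer would, in place of code of your own. Each camera call takes 0.05 s, during which the arm holds its last target. There are 200 camera calls.

### The job

Seat the loose aluminium block flat and fully home in the well of the block heater, its stepped corner at the key in the well, and let go of it. Then switch the heater on: pull the red bat of the locking toggle gently straight out along its own length until you feel its stop, so that it is clear of its lock, swing it up to the green (upper) side and let it spring back home there. Never force the bat against its lock or yank it against its stop, and leave the other things on the table where they are.

Things in the scene. Friction and masses are not known exactly. Their poses are not given: they have to be found in the camera images.
- heater: White block heater, fixed, 210 (x) x 320 (y) mm; origin at the centre of its underside, x to its back, y to its left, z up. Left part (y 0 to 160 mm): a low grey deck 55 mm high with the well. Right part (y -155 to -15 mm): a console whose panel slopes, its outward normal leaning 40 degrees from vertical towards the front (-x). Nothing stands in front of or beside the toggle.
- hood (a point): Middle of the lower front edge of the hood over the panel, at (-28, -85, 195) mm in the heater's frame. The hood is 140 mm wide and 25 mm high, on a column 220 mm high that fills the console's width behind heater x = 0. It leaves room for a tool that comes in along the panel's normal (leaning 40 degrees towards the front), not for one held upright over the raised bat.
- well (a point): Centre of the well's flat floor, 37 mm above the table, at (0, 85) mm in the heater's frame, axes as the heater's. The well is 94 (x) x 68 (y) mm, 18 mm deep from the deck, with straight walls. A fixed blue square key, 16 x 16 mm and as high as the deck, fills its back left corner (+x +y).
- block: Loose aluminium block 90 (x) x 64 (y) x 24 mm, 0.2 to 0.42 kg; origin at the centre of its underside, z up. An 18 x 18 mm step is cut out of its (+x +y) corner over the full height, so it enters the well one way only: x along the heater's x, with 2 mm of play a side. On its top centre a black grip fin 10 mm thick (x), 44 mm long (y), from 24 to 50 mm up. Seated it stands 6 mm out of the deck.
- toggle_pivot (a point): Pivot of the toggle, at (-30, -85, 70) mm in the heater's frame, 12 mm beneath the face of the panel, axes as the heater's. The bat turns about the heater's y axis through this point.
- bat_grip (a point): Point on the bat's axis in the middle of its knurled red cylindrical grip (14 mm in diameter, 22 mm long), 64 mm from the pivot with the bat home; the z axis points outward along the bat. Below the grip is a steel stem 7 mm in diameter.
- toggle (a joint): Swing of the bat (rad): 0 = off, at the lower end by the red dots, leaning 68.6 degrees from vertical to the front; 1.0 = on, upper end by the green dots, leaning 11.4 degrees to the front; 0.5 is square to the panel. 0.14 to 0.3 rad of free play at either end before its pin meets the gate. Stays where it is left, with light friction (0.03 N m).
- bat (a joint): How far the bat is pulled out along its axis (m), 0 = home. A spring draws it home, 6 N at 0, 9 N at 20 mm. A cross pin on the bat must be lifted over the lock gate. How the pin is set differs each time and is not told: it clears the gate at some 7.5 to 19.5 mm, and a hard stop comes 2 mm after that, to be felt as a sharp rise of force. Let go of on either side, the bat springs home.
- bushing: Small brass bushing (9 mm) round the bat's stem, 25 to 29 mm from the pivot, that turns with the bat; it is the stop against which a collar inside the bat ends the pull. Origin at the pivot, z out along the bat.
- lock_gate: Two steel cheeks, 6 mm thick, that stand up 21 mm from the middle of the panel either side of the bat's stem and stop the cross pin; origin at the pivot, z out along the panel's normal, x up the slope. Fixed to the heater.
- dropper_a: Bystander: amber dropper bottle, blue and white label, 33 x 34 x 102 mm, upright; origin at the centre of its underside.
- dropper_b: Bystander: amber dropper bottle, white label with red edges, 33 x 34 x 102 mm, upright; origin at the centre of its underside.
- label_roll: Bystander: white roll of labels lying flat, 79 mm across, 30 mm high; origin at the centre of its underside.
- marker: Bystander: black and white marker pen lying on the table, 17 x 135 x 16 mm; origin at the centre of its underside.
- code_reader: Bystander: dark handheld code reader lying on its side, 144 x 108 x 34 mm; origin at the centre of its underside.

How it is judged:
By the outcome, as a careful person would: the job done as asked, in the order asked, and still so for the second after the job is handed in, with the robot touching nothing.
It also fails if it takes over 58 s, if anything falls off the work surface, if the arm or the gripper's body presses on something with over 40 N, if the wrist force passes 120 N, or if a joint passes its speed limit or range.

## Working session

There is one attempt and no reset: what is moved stays moved. The work goes in short steps, Python scripts to look and compute and a shell command to move; the robot and the scene stay as the last step left them, time stands still between calls to the robot, and variables do not carry over. Pictures are saved under pics/ and viewed, at most 10 in all, crops included, and the job is handed in when it is done.

```bash
mkdir -p pics
python3 - <<'E'
from cell import robot
import cv2,numpy as np
o=robot.observe();print(o)
for n in("scene","side","wrist"):
    m=robot.camera_model(n);print(n,{k:np.round(v,4).tolist() for k,v in m.items()})
a=robot.read_camera("scene");b=robot.read_camera("side");
for n,i in(("scene",a),("side",b)):
    cv2.imwrite(f"pics/{n}0.png",cv2.resize(i[:,:,::-1],(800,600),interpolation=cv2.INTER_CUBIC))
E
```

```text
{'time': 0.0, 'qpos': array([ 1.02799078e+00,  3.42691744e-01,  1.52503134e+00, -5.61896357e-05,
        1.27537361e+00, -1.46020839e-01]), 'qvel': array([ 8.03448518e-04,  3.79768135e-04, -6.65968777e-04, -5.65317551e-05,
       -1.52877725e-03, -9.92365805e-06]), 'joint_efforts': array([ 2.70572364e-04, -4.31245279e+01, -2.44220781e+01,  7.16474955e-02,
        5.59645495e-02, -1.53433466e-04]), 'tool_pos': array([0.20268662, 0.48386613, 0.23405602]), 'tool_rot': array([-3.14009680e+00, -1.65682957e-04,  2.74482422e+00]), 'contact_force': array([0.31983423, 0.50491209, 0.15997923]), 'torque': array([-0.02590965, -0.06459041, -0.01880827]), 'grip_force': 0.0, 'opening': 0.0916620808199852}
scene {'camera_matrix': [[486.7019, 0.0, 274.9621], [0.0, 486.7019, 206.0659], [0.0, 0.0, 1.0]], 'position': [-0.0887, 1.0642, 0.7695], 'attitude': [-2.093, 0.0162, -2.6039]}
side {'camera_matrix': [[451.2317, 0.0, 284.0149], [0.0, 451.2317, 207.243], [0.0, 0.0, 1.0]], 'position': [0.1933, -0.7486, 0.8723], 'attitude': [-2.2453, -0.0073, -0.3384]}
wrist {'camera_matrix': [[372.4474, 0.0, 283.3], [0.0, 372.4474, 207.5929], [0.0, 0.0, 1.0]], 'mount': [[-0.0007, -0.9597, -0.2809, 0.0764], [1.0, -0.0003, -0.0014, -0.0015], [0.0012, -0.2809, 0.9597, -0.1482], [0.0, 0.0, 0.0, 1.0]]}
```

View pics/scene0.png

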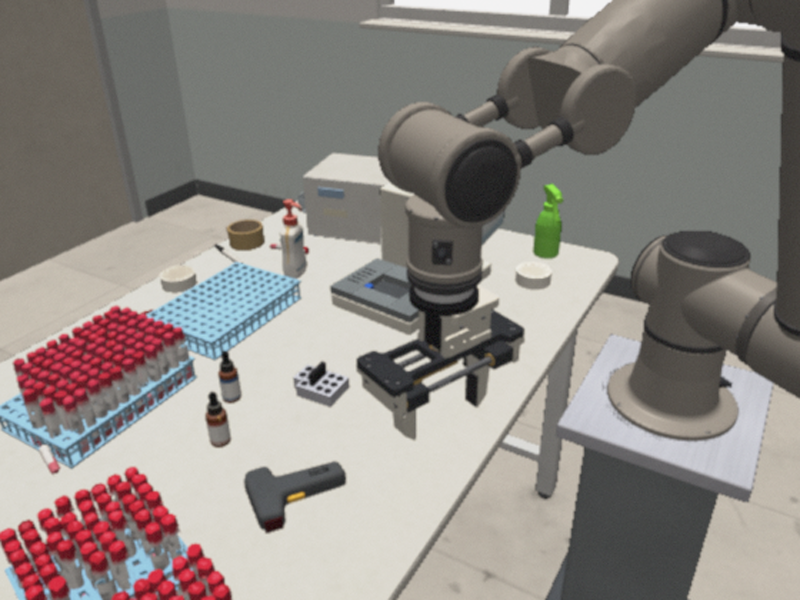

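View pics/side0.png

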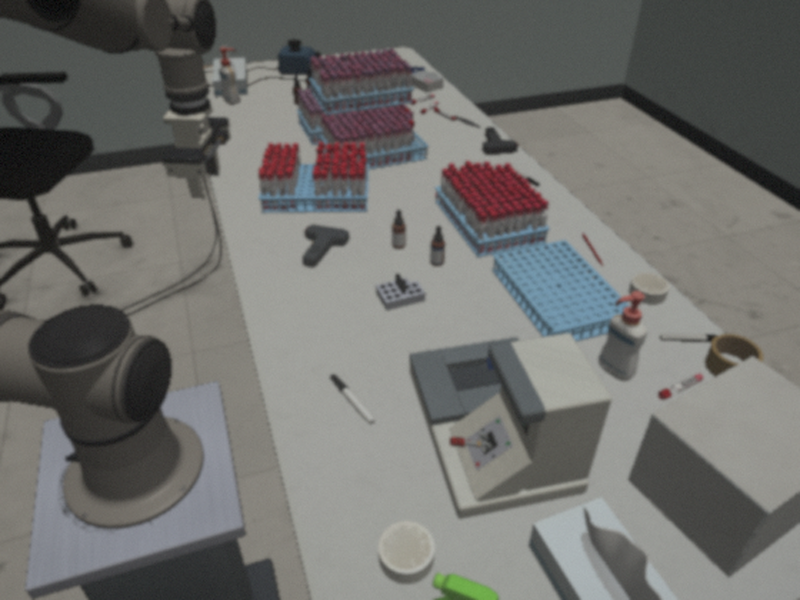

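```bash
cat > h.py <<'E'
import numpy as np
from cell import robot
from scipy.spatial.transform import Rotation as R
def cam(n,o=None):
    m=robot.camera_model(n);K=np.array(m["camera_matrix"])
    if n!="wrist": return K,R.from_euler('xyz',m["attitude"]).as_matrix(),np.array(m["position"])
    M=np.array(m["mount"]);Rt=R.from_euler('xyz',o["tool_rot"]).as_matrix()
    return K,Rt@M[:3,:3],Rt@M[:3,3]+o["tool_pos"]
def proj(c,P):
    K,Rc,p=c;q=(np.atleast_2d(P)-p)@Rc@K.T;return q[:,:2]/q[:,2:]
def ray(c,uv,z):
    K,Rc,p=c;d=Rc@np.linalg.solve(K,[uv[0],uv[1],1]);return p+d*(z-p[2])/d[2]
def W(pose,P): # pose x,y,yaw
    c,s=np.cos(pose[2]),np.sin(pose[2]);P=np.atleast_2d(P)
    return np.c_[pose[0]+c*P[:,0]-s*P[:,1],pose[1]+s*P[:,0]+c*P[:,1],P[:,2]]
def fit(c,P,uv,x0):
    from scipy.optimize import least_squares
    r=least_squares(lambda x:(proj(c,W(x,P))-uv).ravel(),x0,loss='soft_l1');print('res',np.round(r.fun.reshape(-1,2),1).tolist());return r.x
E
python3 - <<'E'
from h import *
import cv2
b=robot.read_camera("side")[:,:,::-1];a=robot.read_camera("scene")[:,:,::-1]
C=np.zeros((600,800,3),np.uint8);f=lambda i,x0,x1,y0,y1,k:cv2.resize(i[y0:y1,x0:x1],None,fx=k,fy=k,interpolation=cv2.INTER_CUBIC)
C[:560,:600]=f(b,280,430,225,365,4);C[:175,600:]=f(b,260,300,185,220,5);C[200:380,600:]=f(a,200,250,245,290,4)
cv2.imwrite("pics/c1.png",C)
E
```

```text
(no output)
```

View pics/c1.png

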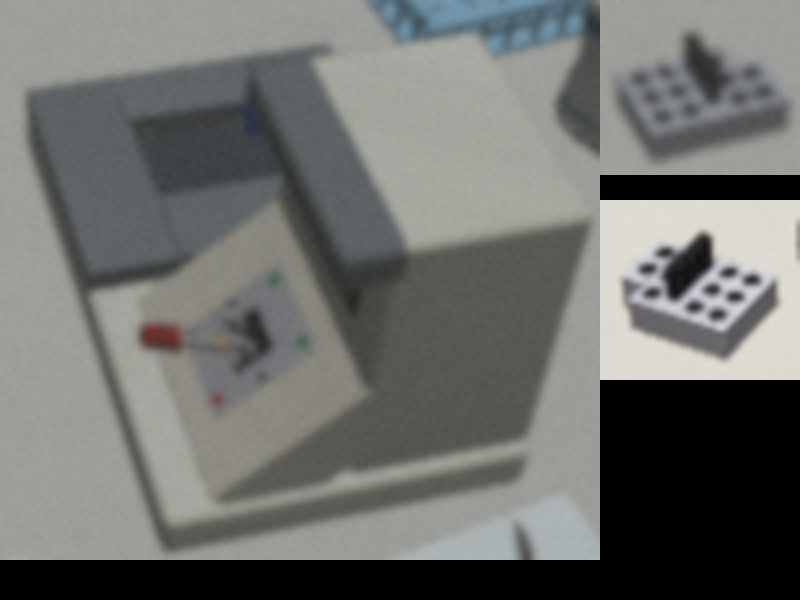

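Run:
```python
from h import *
s=cam("side");sc=cam("scene")
px=lambda p:[280+(p[0]+.5)/4-.5,225+(p[1]+.5)/4-.5]
P=np.array([[-105,160,55],[-105,0,55],[-105,-160,0],[105,-160,0],[-47,119,55],[-47,51,55],[-30-64*.931,-85,70+64*.365],[105,-155,220]])/1e3
uv=np.array([px(p) for p in[(30,92),(90,280),(170,548),(523,480),(134,118),(160,192),(160,337),(590,218)]])
h=fit(s,P,uv,[.6,-.2,0]);print("heater",h)
for p in P:print(W(h,p).round(3).tolist())
print("well",W(h,[0,.085,.037]),"piv",W(h,[-.03,-.085,.07]))
f=lambda p:[200+(p[0]-600+.5)/4-.5,245+(p[1]-200+.5)/4-.5]
for p,z in(((725,330),.024),((777,280),.024),((726,358),0),((690,265),.04)):print(p,ray(sc,f(p),z))
g=lambda p:[260+(p[0]-600+.5)/5-.5,185+(p[1]+.5)/5-.5]
for p,z in(((615,75),.024),((652,138),.024),((790,103),.024)):print('side',p,ray(s,g(p),z))
```

```text
res [[-0.5, -1.3], [0.2, -2.3], [-1.6, 3.6], [0.2, 1.9], [-0.9, -0.4], [0.2, 0.1], [0.3, 0.1], [2.9, -1.4]]
heater [ 0.57707551 -0.1135976  -0.11064825]
[[0.49, 0.057, 0.055]]
[[0.473, -0.102, 0.055]]
[[0.455, -0.261, 0.0]]
[[0.664, -0.284, 0.0]]
[[0.544, 0.01, 0.055]]
[[0.536, -0.058, 0.055]]
[[0.479, -0.188, 0.093]]
[[0.664, -0.279, 0.22]]
well [[ 0.58646143 -0.0291174   0.037     ]] piv [[ 0.53787305 -0.19476512  0.07      ]]
(725, 330) [0.50064311 0.31086749 0.024     ]
(777, 280) [0.50134304 0.25276035 0.024     ]
(726, 358) [0.50292314 0.30911723 0.        ]
(690, 265) [0.54525567 0.28425275 0.04      ]
side (615, 75) [0.50155961 0.30696384 0.024     ]
side (652, 138) [0.50417276 0.24141479 0.024     ]
side (790, 103) [0.59359839 0.24623725 0.024     ]
```

```bash
cat >> h.py <<'E'
def plan(x,y,z,yaw):
    o=robot.observe();Rt=R.from_euler('xyz',o["tool_rot"]).as_matrix();d=Rt.T@(np.array([x,y,z])-o["tool_pos"])
    t=(o["tool_rot"][2]-yaw+np.pi)%(2*np.pi)-np.pi
    print("t%.2f"%o["time"],"tcp",o["tool_pos"].round(4),o["tool_rot"].round(3),"rows x y z turn",d.round(4),round(t,3),"q",o["qpos"].round(2))
E
python3 - <<'E'
from h import *
s=cam("side")
for n,p in(("dropL",(400,246)),("dropR",(437,263)),("reader",(312,262)),("marker",(333,378)),("marker2",(372,421))):print(n,ray(s,[p[0]*.7,p[1]*.7],0))
plan(.547,.277,.22,np.pi/2)
E
```

```text
dropL [0.61233442 0.46437757 0.        ]
dropR [ 6.70771494e-01  3.70741744e-01 -1.11022302e-16]
reader [3.97974074e-01 4.67805524e-01 1.11022302e-16]
marker [0.35159897 0.09120866 0.        ]
marker2 [ 3.90064192e-01 -3.15472688e-02  1.11022302e-16]
t0.20 tcp [0.2028 0.484  0.2343] [-3.141 -0.     2.745] rows x y z turn [-0.3975 -0.0579  0.0143] 1.174 q [ 1.03  0.34  1.52  0.    1.28 -0.15]
```

```bash
python3 -m jog '[[[1,-0.04,-0.006,0,0.12],[1,-0.08,-0.012,0,0.24],[1,-0.12,-0.018,0,0.36],[1,-0.16,-0.024,0,0.48],[1,-0.2,-0.03,0.01,0.6]]]'
python3 - <<'E'
from h import *
plan(.547,.277,.22,np.pi/2)
E
```

```text
time: 0.62
tool_pos: [0.3777, 0.3787, 0.2262]
tool_rot: [3.138, -0.0, 2.139]
contact_force: [0.6, 0.8, 0.2]
opening: 0.0918
grip_force: 0.0
t0.62 tcp [0.3777 0.3787 0.2262] [ 3.138 -0.     2.139] rows x y z turn [-0.1768  0.0878  0.0065] 0.569 q [0.64 0.36 1.51 0.   1.26 0.07]
```

```bash
python3 -m jog '[[[1,-0.036,0.018,0,0.12],[1,-0.072,0.036,0,0.24],[1,-0.108,0.054,0,0.36],[1,-0.144,0.072,0,0.48],[1,-0.177,0.088,0.005,0.569]]]'; python3 -m jog '[[[1,0,0,0,0],[1,0,0,0,0]]]'
python3 - <<'E'
from h import *
import cv2
plan(.547,.277,.22,np.pi/2)
o=robot.observe();a=robot.read_camera("wrist");c=cam("wrist",o)
print(proj(c,W([.547,.277,0],np.array([[0,0,0.05],[.045,.032,.024],[-.045,-.032,.024]]))))
cv2.imwrite("pics/w1.png",cv2.resize(a[:,:,::-1],(784,588),interpolation=cv2.INTER_CUBIC))
E
```

```text
time: 1.03
tool_pos: [0.548, 0.2769, 0.2204]
tool_rot: [3.14, -0.001, 1.569]
contact_force: [0.2, 0.6, -0.6]
opening: 0.0918
grip_force: 0.0
time: 1.2
tool_pos: [0.5467, 0.2769, 0.2185]
tool_rot: [-3.14, 0.001, 1.573]
contact_force: [0.5, 0.6, -0.1]
opening: 0.0916
grip_force: 0.0
t1.20 tcp [0.5467 0.2769 0.2185] [-3.140e+00  1.000e-03  1.573e+00] rows x y z turn [ 0.0001  0.0003 -0.0015] 0.002 q [0.34 0.52 1.29 0.   1.34 0.34]
[[285.49632403 187.12779062]
 [334.74724422 146.58640208]
 [238.61146824 213.18039266]]
```

View pics/w1.png

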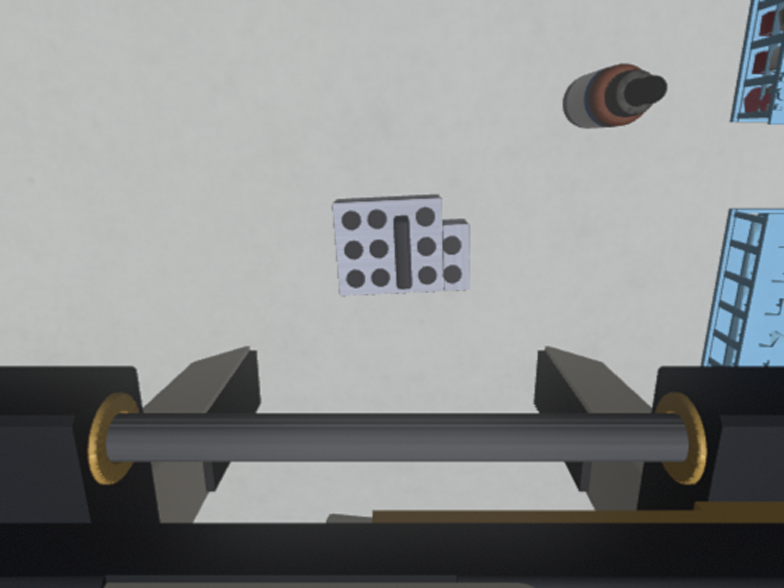

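Run:
```python
from h import *
o=robot.observe();c=cam("wrist",o)
P=np.array([[-45,32,24],[-45,-32,24],[45,-32,24],[27,32,24],[45,14,24],[27,14,24]])/1e3
uv=(np.array([(334,202),(341,295),(469,290),(441,197),(468,220),(443,221)])+.5)/1.4-.5
b=fit(c,P,uv,[.547,.277,0]);print("block",b)
plan(b[0],b[1],.045,b[2]+np.pi/2)
```

```text
res [[-1.9, -0.2], [-0.9, 0.2], [1.2, -1.1], [0.4, -1.0], [1.2, 1.1], [-0.4, 1.5]]
block [0.54781528 0.28299992 0.05904364]
t1.25 tcp [0.5456 0.278  0.2189] [-3.14   0.     1.575] rows x y z turn [0.005  0.0026 0.1739] -0.054 q [0.35 0.52 1.29 0.   1.34 0.34]
```

```bash
python3 -m jog '[[[0,0.005,0.002,0.04,-0.054],[0,0.005,0.002,0.08,-0.054],[0,0.005,0.002,0.12,-0.054],[-0.3,0.005,0.002,0.16,-0.054],[-0.3,0.005,0.002,0.184,-0.054]]]' 30;  python3 -m jog '[[[-0.7,0,0,0,0],[-1,0,0,0,0],[-1,0,0,0,0],[-1,0,0,0,0],[-1,0,0,0,0]]]' 30; python3 -c "
from h import *
plan(.5478,.283,.034,np.pi/2+.059)"
```

```text
time: 1.67
tool_pos: [0.5442, 0.2841, 0.0322]
tool_rot: [-3.137, 0.001, 1.633]
contact_force: [-2.0, 0.5, 16.2]
opening: 0.0631
grip_force: 11.3
time: 2.08
tool_pos: [0.5475, 0.2841, 0.0364]
tool_rot: [3.141, -0.0, 1.631]
contact_force: [1.0, 0.2, -0.3]
opening: 0.0299
grip_force: 0.0
t2.08 tcp [0.5475 0.2841 0.0364] [ 3.141 -0.     1.631] rows x y z turn [-0.0011  0.0003  0.0024] 0.001 q [0.35 0.71 1.48 0.   0.95 0.29]
```

```bash
python3 -m jog '[[[-1,0,0,0,0],[-1,0,0,0,0],[-1,0,0,0,0],[-1,0,0,0,0],[-1,0,0,0,0]]]' 30; python3 -m jog '[[[-1,0,0,-0.015,0],[-1,0,0,-0.04,0],[-1,0,0,-0.08,0],[-1,0,0,-0.12,0],[-1,0,0,-0.15,0]]]'; python3 -c "
from h import *
plan(.58,.09,.19,np.pi/2-.11)"
```

```text
time: 2.5
tool_pos: [0.548, 0.2835, 0.036]
tool_rot: [3.141, -0.0, 1.63]
contact_force: [-0.1, 0.6, 1.3]
opening: 0.01
grip_force: 30.0
time: 2.92
tool_pos: [0.5479, 0.2835, 0.1885]
tool_rot: [3.14, -0.001, 1.63]
contact_force: [1.1, 0.0, -1.6]
opening: 0.0098
grip_force: 30.0
t2.92 tcp [0.5479 0.2835 0.1885] [ 3.14e+00 -1.00e-03  1.63e+00] rows x y z turn [-0.195   0.0206 -0.0016] 0.169 q [0.35 0.55 1.33 0.   1.27 0.29]
```

```bash
python3 -m jog '[[[-1,-0.04,0.004,0,0.04],[-1,-0.08,0.008,0,0.08],[-1,-0.12,0.012,0,0.12],[-1,-0.16,0.016,-0.01,0.16],[-1,-0.195,0.02,-0.02,0.169]]]'; python3 -m jog '[[[-1,0,0,0,0],[-1,0,0,0,0],[-1,0,0,0,0]]]'
python3 - <<'E'
from h import *
import cv2
plan(.58,.09,.2,np.pi/2-.11)
o=robot.observe();a=robot.read_camera("wrist");np.save("w2",[*o["tool_pos"],*o["tool_rot"]])
cv2.imwrite("pics/w2.png",cv2.resize(a[:,:,::-1],(784,588),interpolation=cv2.INTER_CUBIC))
E
```

```text
time: 3.33
tool_pos: [0.5783, 0.0875, 0.2049]
tool_rot: [-3.139, 0.001, 1.458]
contact_force: [1.0, -0.3, -2.1]
opening: 0.0094
grip_force: 30.0
time: 3.58
tool_pos: [0.5787, 0.0901, 0.2051]
tool_rot: [-3.14, -0.0, 1.46]
contact_force: [0.2, 0.9, -2.7]
opening: 0.0099
grip_force: 30.0
t3.58 tcp [0.5787 0.0901 0.2051] [-3.14 -0.    1.46] rows x y z turn [0.0001 0.0013 0.0051] -0.001 q [0.02 0.48 1.4  0.   1.27 0.13]
```

View pics/w2.png

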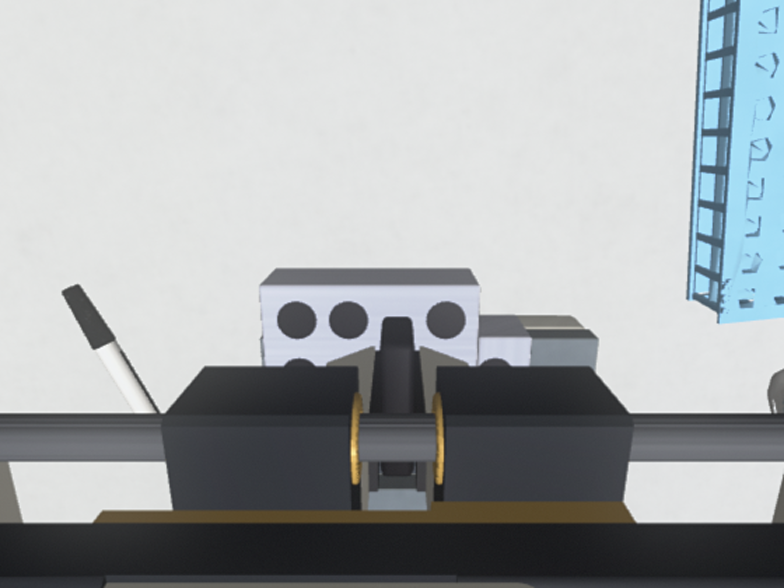

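```bash
python3 -m jog '[[[-1,0,0,-0.04,0],[-1,-0.01,0,-0.08,0],[-1,-0.04,0,-0.11,0],[-1,-0.08,0,-0.125,0],[-1,-0.12,0,-0.125,0]]]'; python3 -m jog '[[[-1,-0.04,0,0,0],[-1,-0.08,0,0,0],[-1,-0.09,0,0,0],[-1,-0.09,0,0,0],[-1,-0.09,0,0,0]]]';python3 - <<'E'
from h import *
import cv2
plan(.58,.09,.2,np.pi/2-.11)
o=robot.observe();a=robot.read_camera("wrist");np.save("w3",[*o["tool_pos"],*o["tool_rot"]])
cv2.imwrite("pics/w3.png",cv2.resize(a[:,:,::-1],(784,588),interpolation=cv2.INTER_CUBIC))
E
```

```text
time: 4.05
tool_pos: [0.567, -0.0279, 0.3347]
tool_rot: [3.134, -0.0, 1.466]
contact_force: [1.5, -0.3, -1.9]
opening: 0.0094
grip_force: 30.0
time: 4.47
tool_pos: [0.5562, -0.1177, 0.3301]
tool_rot: [-3.14, -0.001, 1.461]
contact_force: [-0.1, -0.3, -2.5]
opening: 0.0096
grip_force: 30.0
t4.47 tcp [ 0.5562 -0.1177  0.3301] [-3.140e+00 -1.000e-03  1.461e+00] rows x y z turn [0.2089 0.0011 0.1303] 0.0 q [-0.34  0.37  1.22  0.    1.55 -0.23]
```

View pics/w3.png

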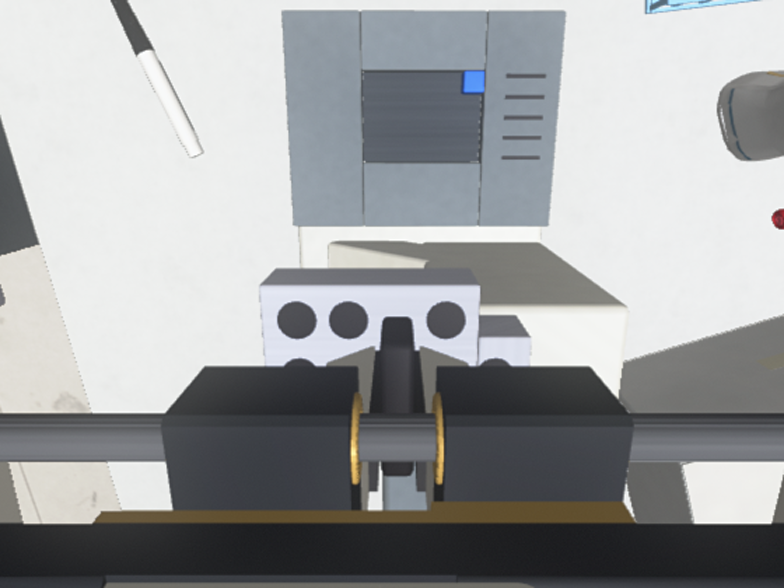

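Run:
```python
from h import *
from scipy.optimize import least_squares
v=np.load("w3.npy");o=dict(tool_pos=v[:3],tool_rot=v[3:]);c=cam("wrist",o)
s=lambda l:(np.array(l)+.5)/1.4-.5
P=np.array([[-105,160,55],[105,160,55],[105,0,55],[-105,0,55],[-47,119,55],[47,119,55],[31,103,55],[-47,51,55]])/1e3
uv=s([(282,11),(565,11),(548,226),(293,226),(361,70),(485,70),(462,94),(363,163)])
for dz in(0,):
    h=fit(c,P,uv,[.577,-.114,-.11]);print("heater",h)
f4=least_squares(lambda x:(proj(c,W(x[:3],P+[0,0,x[3]]))-uv).ravel(),[*h,0]);print("4dof",f4.x,f4.cost)
B=np.array([[-45,32,24],[27,32,24],[-45,32,0],[27,32,0],[45,14,24],[45,14,0],[27,14,24]])/1e3
ub=s([(262,286),(478,286),(276,269),(467,269),(530,336),(517,317),(479,336)])
f=least_squares(lambda x:(proj(c,W(x[:3],B+[0,0,x[3]]))-ub).ravel(),[.556,-.1177,-.11,.29],loss='soft_l1',x_scale=.01);print("block",f.x,"res",f.fun.round(1))
bx=f.x
for H in(h,f4.x[:3]):
    w=W(H,[0,.085,.037])[0];dyaw=H[2]-bx[2]
    off=R.from_euler('z',dyaw).as_matrix()@(v[:3]-[bx[0],bx[1],bx[3]])
    print("well",w,"tcp target x y",w[:2]+off[:2],"yaw",v[5]+dyaw,"off",off,"hood",W(H,[-.028,-.085,.195]),"piv",W(H,[-.03,-.085,.07]))
```

```text
res [[-1.5, -0.8], [1.7, -0.7], [0.9, 1.2], [-0.6, 1.0], [-0.5, 0.3], [0.2, 0.4], [0.9, -0.6], [-0.7, 0.2]]
heater [ 0.57444571 -0.11540532 -0.11129504]
4dof [ 0.57468679 -0.11502077 -0.11083292 -0.00513626] 0.955477972965388
block [ 0.55499418 -0.1219984  -0.10672498  0.28872784] res [-0.6  0.3  0.8 -0.1  0.9 -0.   1.8 -0.4  0.   0.5 -1.5 -2.3 -1.4  0.6]
well [ 0.58388627 -0.03093121  0.037     ] tcp target x y [ 0.58508784 -0.02665863] yaw 1.4565482305737265 off [0.00120157 0.00427258 0.04135283] hood [[ 0.53717838 -0.19676961  0.195     ]] piv [[ 0.53519075 -0.19654748  0.07      ]]
well [ 0.58408831 -0.0305423   0.037     ] tcp target x y [ 0.58528791 -0.02626917] yaw 1.4570103519206872 off [0.0011996  0.00427313 0.04135283] hood [[ 0.53745707 -0.19640226  0.195     ]] piv [[ 0.53546934 -0.19618105  0.07      ]]
```

Run:
```python
from h import *
from scipy.optimize import least_squares
v=np.load("w3.npy");o=dict(tool_pos=v[:3],tool_rot=v[3:]);K,Rc,p=cam("wrist",o)
s=lambda l:(np.array(l)+.5)/1.4-.5
P=np.array([[-105,160,55],[105,160,55],[105,0,55],[-105,0,55],[-47,119,55],[47,119,55],[31,103,55],[-47,51,55]])/1e3
uv=s([(282,11),(565,11),(548,226),(293,226),(361,70),(485,70),(462,94),(363,163)])
B=np.array([[-45,32,24],[27,32,24],[-45,32,0],[27,32,0],[45,14,24],[45,14,0],[27,14,24]])/1e3
ub=s([(262,286),(478,286),(276,269),(467,269),(530,336),(517,317),(479,336)])
def run(rot):
    def F(x):
        Rr=Rc@R.from_rotvec(np.array([x[7],x[8],0])*rot).as_matrix();c=(K,Rr,p+[0,0,x[6]])
        return np.r_[(proj(c,W(x[:3],P))-uv).ravel(),(proj(c,W(x[3:6],B+[0,0,v[2]-.036]))-ub).ravel(), x[6]/.002,x[7]/.01,x[8]/.01]
    f=least_squares(F,[.574,-.115,-.11,.555,-.12,-.11,0,0,0],loss='soft_l1',x_scale=.01);x=f.x
    print("heater",x[:3],"block",x[3:6],"cam",x[6:],f.cost)
    w=W(x[:3],[0,.085,0])[0];d=x[2]-x[5];off=R.from_euler('z',d).as_matrix()[:2,:2]@(v[:2]-x[3:5])
    print("tcp target",w[:2]+off,"yaw",v[5]+d,"off",off)
run(0);run(1)
```

```text
heater [ 0.57467961 -0.11504017 -0.11080492] block [ 0.55498161 -0.12184917 -0.10665417] cam [0.00484764 0.         0.        ] 8.059041474987549
tcp target [ 0.5852905  -0.02643764] yaw 1.4569675341117976 off [0.00121173 0.0041238 ]
heater [ 0.57543452 -0.11309798 -0.11046722] block [ 0.55527549 -0.12105083 -0.10683361] cam [0.00494774 0.00454425 0.00118336] 7.908082386661066
tcp target [ 0.58571796 -0.02528893] yaw 1.4574846774350596 off [0.00091282 0.00332715]
```

```bash
python3 -m jog '[[[-1,0.04,0,0,0],[-1,0.08,0,0,0],[-1,0.09,0,0.03,0],[-1,0.09,0,0.07,0],[-1,0.09,0,0.11,0]]]'; python3 -m jog '[[[-1,0,0,0.04,0],[-1,0,0,0.08,0],[-1,0,0,0.09,0],[-1,0,0,0.09,0],[-1,0,0,0.09,0]]]';python3 - <<'E'
from h import *
plan(.5855,-.026,.1,1.458)
E
```

```text
time: 4.93
tool_pos: [0.5665, -0.0255, 0.2205]
tool_rot: [3.138, -0.0, 1.466]
contact_force: [1.2, -0.5, -3.2]
opening: 0.0098
grip_force: 30.0
time: 5.35
tool_pos: [0.567, -0.0282, 0.1321]
tool_rot: [3.14, -0.0, 1.463]
contact_force: [1.0, -0.9, -1.8]
opening: 0.0096
grip_force: 30.0
t5.35 tcp [ 0.567  -0.0282  0.1321] [ 3.14  -0.     1.463] rows x y z turn [0.0042 0.0181 0.0321] 0.005 q [-0.18  0.52  1.55  0.    1.08 -0.08]
```

```bash
python3 -m jog '[[[-1,0.004,0.018,0.01,0.005],[-1,0.004,0.018,0.025,0.005],[-1,0.004,0.018,0.027,0.005],[-1,0.004,0.018,0.027,0.005],[-1,0.004,0.018,0.027,0.005]]]';python3 - <<'E'
from h import *
import cv2
plan(.5855,-.026,.1,1.458)
a=robot.read_camera("wrist")
cv2.imwrite("pics/w4.png",cv2.resize(a[100:300,100:460,::-1],None,fx=2.2,fy=2.2,interpolation=cv2.INTER_CUBIC))
E
```

```text
time: 5.77
tool_pos: [0.5851, -0.0273, 0.1058]
tool_rot: [3.139, 0.0, 1.456]
contact_force: [-0.0, -1.3, -1.6]
opening: 0.0096
grip_force: 30.0
t5.77 tcp [ 0.5851 -0.0273  0.1058] [3.139 0.    1.456] rows x y z turn [0.0013 0.0002 0.0058] -0.002 q [-0.18  0.58  1.52  0.    1.04 -0.06]
```

View pics/w4.png

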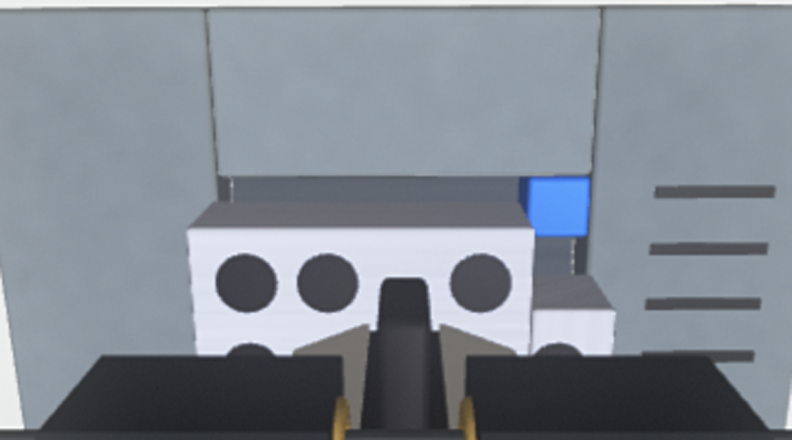

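Run:
```python
from h import *
from scipy.optimize import least_squares
o=robot.observe();v=np.r_[o["tool_pos"],o["tool_rot"]];K,Rc,p=cam("wrist",o)
s=lambda l:(np.array(l)+.5)/2.2-.5+100
P=np.array([[-47,34,55],[47,34,55],[31,18,55],[47,18,55]])/1e3
uv=s([(218,176),(591,177),(527,236),(588,236)])
B=np.array([[-45,32,24],[27,32,24],[-45,32,0],[45,14,24],[45,14,0]])/1e3
ub=s([(187,229),(532,229),(213,203),(614,309),(596,277)])
def run(rot):
    def F(x):
        Rr=Rc@R.from_rotvec(np.array([x[7],x[8],0])*rot).as_matrix();c=(K,Rr,p+[0,0,x[6]])
        return np.r_[(proj(c,W(x[:3],P))-uv).ravel(),(proj(c,W(x[3:6],B+[0,0,v[2]-.036]))-ub).ravel(), x[6]/.002,x[7]/.01,x[8]/.01]
    f=least_squares(F,[.584,-.03,-.11,.584,-.03,-.11,0,0,0],loss='soft_l1',x_scale=.01);x=f.x
    print("well",x[:3],"block",x[3:6],"cam",x[6:],f.cost,f.fun.round(1))
    w=x[:2];d=x[2]-x[5];off=R.from_euler('z',d).as_matrix()[:2,:2]@(v[:2]-x[3:5])
    print("tcp target",w[:2]+off,"yaw",v[5]+d,"off",off)
    plan(*(w+off),.073,v[5]+d)
run(0);run(1)
```

```text
well [ 0.58434573 -0.02992669 -0.11462309] block [ 0.58388102 -0.03093009 -0.11414458] cam [0.00310655 0.         0.        ] 4.9291213942719745 [ 0.1  0.   0.4 -0.7 -0.6  0.3  0.   0.3 -0.1  0.5  1.1  0.2 -0.2 -0.4
  0.5  0.6 -2.6 -1.5  1.6  0.   0. ]
tcp target [ 0.585605   -0.02633951] yaw 1.455428602552801 off [0.00125927 0.00358718]
t5.82 tcp [ 0.5851 -0.0273  0.1057] [3.139 0.    1.456] rows x y z turn [0.0011 0.0003 0.0327] 0.0 q [-0.18  0.58  1.52  0.    1.04 -0.06]
well [ 0.5831425  -0.029175   -0.11486755] block [ 0.58284461 -0.03029059 -0.11428282] cam [ 0.0032183   0.00292622 -0.0058389 ] 4.718323913842115 [ 0.   0.   0.4 -0.7 -0.6  0.3  0.   0.3 -0.2  0.4  0.9  0.1 -0.1 -0.3
  0.5  0.7 -2.4 -1.3  1.6  0.3 -0.6]
tcp target [ 0.58543819 -0.02622806] yaw 1.4553223821951848 off [0.00229569 0.00294693]
t5.82 tcp [ 0.5851 -0.0273  0.1057] [3.139 0.    1.456] rows x y z turn [0.0011 0.0001 0.0327] 0.001 q [-0.18  0.58  1.52  0.    1.04 -0.06]
```

```bash
python3 -m jog '[[[-1,0.001,0,0,0],[-1,0.001,0,0.01,0],[-1,0.001,0,0.014,0],[-1,0.001,0,0.018,0],[-1,0.001,0,0.02,0]]]';python3 -m jog '[[[-1,0,0,0.003,0],[-1,0,0,0.006,0],[-1,0,0,0.007,0],[-1,0,0,0.007,0]]]'
```

```text
time: 6.23
tool_pos: [0.5839, -0.0263, 0.0827]
tool_rot: [-3.14, -0.0, 1.456]
contact_force: [-0.0, 0.1, -1.9]
opening: 0.0097
grip_force: 30.0
time: 6.57
tool_pos: [0.5843, -0.0263, 0.0763]
tool_rot: [-3.141, -0.0, 1.456]
contact_force: [0.1, -0.8, -2.0]
opening: 0.0097
grip_force: 30.0
```

```bash
python3 -m jog '[[[-1,0,0,0.001,0],[-1,0,0,0.002,0],[-1,0,0,0.003,0],[-1,0,0,0.003,0]]]'; python3 -m jog '[[[-1,0,0,0.001,0],[-1,0,0,0.001,0],[-1,0,0,0.001,0]]]'
```

```text
time: 6.9
tool_pos: [0.5844, -0.0263, 0.0736]
tool_rot: [-3.141, -0.0, 1.456]
contact_force: [-0.1, 0.9, -2.1]
opening: 0.01
grip_force: 30.0
time: 7.15
tool_pos: [0.5846, -0.0263, 0.073]
tool_rot: [3.141, -0.0, 1.456]
contact_force: [0.9, 0.6, 0.7]
opening: 0.0097
grip_force: 30.0
```

```bash
python3 -m jog '[[[-1,0,0,0.0005,0],[-1,0,0,0.001,0],[-1,0,0,0.001,0]]]'; python3 -m jog '[[[-0.5,0,0,0,0],[-0.5,0,0,0,0],[-0.5,0,0,0,0],[-0.5,0,0,0,0]]]';python3 -m jog '[[[-0.5,0,0,-0.01,0],[-0.5,0,0,-0.04,0],[-0.5,0,0,-0.08,0],[-0.5,0,0,-0.12,0],[-0.5,0,0,-0.16,0]]]'
```

```text
time: 7.4
tool_pos: [0.5846, -0.0263, 0.0729]
tool_rot: [3.141, 0.0, 1.456]
contact_force: [-3.7, 1.6, 7.8]
opening: 0.0099
grip_force: 30.0
time: 7.73
tool_pos: [0.5845, -0.0263, 0.0716]
tool_rot: [3.142, -0.0, 1.456]
contact_force: [-0.1, -0.1, -0.9]
opening: 0.0225
grip_force: 0.0
time: 8.15
tool_pos: [0.5841, -0.0262, 0.2341]
tool_rot: [3.142, -0.0, 1.456]
contact_force: [1.3, -0.1, -0.5]
opening: 0.0228
grip_force: 0.0
```

```bash
python3 -m jog '[[[-0.5,-0.01,0,-0.03,-0.12],[-0.5,-0.02,0,-0.06,-0.24],[-0.5,-0.04,0,-0.1,-0.36],[-0.5,-0.07,0,-0.1,-0.48],[-0.5,-0.1,0,-0.1,-0.6]]]'; python3 -m jog '[[[-0.5,0,0,0,-0.12],[-0.5,0,0,0,-0.24],[-0.5,0,0,0,-0.36],[-0.5,0,0,0,-0.48],[-0.5,0,0,0,-0.6]]]';python3 -m jog '[[[-0.5,0,0,0,-0.12],[-0.5,0,0,0,-0.24],[-0.5,0,0,0,-0.36],[-0.5,0,0,0,-0.375]]]';python3 - <<'E'
from h import *
H=[.575,-.1145,-.111]
print(W(H,np.array([[-89.6,-85,93.4],[-30,-85,70],[-28,-85,195]])/1e3))
plan(.575,-.19,.33,np.pi-.111)
E
```

```text
time: 8.57
tool_pos: [0.5736, -0.1264, 0.3359]
tool_rot: [3.137, 0.005, 2.064]
contact_force: [1.0, -0.1, -0.2]
opening: 0.023
grip_force: 0.0
time: 8.98
tool_pos: [0.5728, -0.1258, 0.3324]
tool_rot: [3.141, 0.0, 2.661]
contact_force: [-0.2, 0.2, 0.5]
opening: 0.0232
grip_force: 0.0
time: 9.32
tool_pos: [0.5728, -0.1256, 0.3324]
tool_rot: [-3.142, 0.001, 3.035]
contact_force: [0.1, -0.0, -0.2]
opening: 0.0229
grip_force: 0.0
[[ 0.47653578 -0.18905171  0.0934    ]
 [ 0.53576899 -0.19565373  0.07      ]
 [ 0.53775668 -0.19587527  0.195     ]]
t9.32 tcp [ 0.5728 -0.1256  0.3324] [-3.142e+00  1.000e-03  3.035e+00] rows x y z turn [-0.009  -0.0638  0.0024] 0.005 q [-0.35  0.41  1.16  0.    1.57 -1.81]
```

```bash
python3 -m jog '[[[-0.5,0,-0.02,0,0.005],[-0.5,0,-0.03,0,0.005],[-0.5,0,-0.03,0,0.005],[-0.5,0,-0.03,0,0.005]]]'
python3 - <<'E'
from h import *
import cv2
o=robot.observe();a=robot.read_camera("wrist");np.save("w5",[*o["tool_pos"],*o["tool_rot"]])
print(o["tool_pos"],o["tool_rot"])
cv2.imwrite("pics/w5.png",cv2.resize(a[:,:,::-1],(784,588),interpolation=cv2.INTER_CUBIC))
E
```

```text
time: 9.65
tool_pos: [0.5695, -0.1558, 0.3318]
tool_rot: [3.141, 0.0, 3.023]
contact_force: [0.1, -0.4, 0.4]
opening: 0.023
grip_force: 0.0
[ 0.56953276 -0.15583039  0.33178075] [3.14114545e+00 5.07476617e-06 3.02304205e+00]
```

View pics/w5.png

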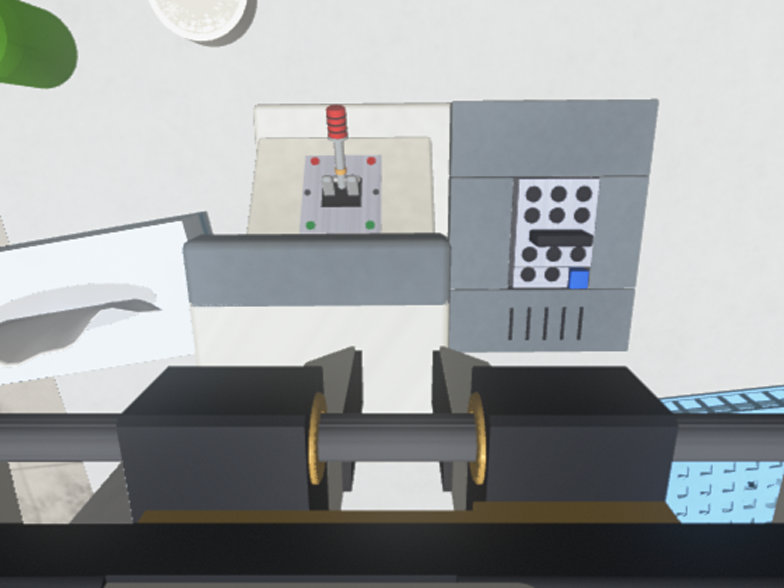

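Run:
```python
from h import *
from scipy.optimize import least_squares
v=np.load("w5.npy");o=dict(tool_pos=v[:3],tool_rot=v[3:]);K,Rc,p=cam("wrist",o)
s=lambda l:(np.array(l)+.5)/1.4-.5
P=np.array([[-105,160,55],[-105,0,55],[105,160,55],[105,0,55],[-47,119,55]])/1e3
uv=s([(658,99),(450,101),(629,351),(450,351),(599,178)])
F=lambda x:np.r_[(proj((K,Rc,p+[0,0,x[3]]),W(x[:3],P))-uv).ravel(),x[3]/.003]
f=least_squares(F,[.575,-.1145,-.111,0],x_scale=.01,loss='soft_l1');h=f.x;print(h,f.fun.round(1))
c=(K,Rc,p+[0,0,h[3]])
u=[-.931,0,.365];piv=np.array([-30,-85,70])
Q=np.array([piv+np.array(u)*r for r in(53,64,75,27)]+[[-28,-15,220],[-28,-155,220]])/1e3
print(((proj(c,W(h,Q))+.5)*1.4-.5).round(0).tolist())
print("grip,piv",W(h,Q[1]),W(h,piv/1e3), "hood",W(h,[-.028,-.085,.195]))
Rh=np.array([np.cos(h[2]),np.sin(h[2])])
print("pix ray grip",ray(c,s((337,122)),.0934), "ray hood front",ray(c,s((320,237)),.22))
```

```text
[ 0.57568616 -0.11422724 -0.1034207   0.00304929] [ 0.5 -0.4  0.9  0.7 -0.  -0.1 -1.4  1.7 -0.4 -1.4  1. ]
[[338.0, 138.0], [337.0, 123.0], [335.0, 108.0], [341.0, 172.0], [452.0, 241.0], [179.0, 245.0]]
grip,piv [[ 0.47780572 -0.18952474  0.09336   ]] [[ 0.53707136 -0.19567598  0.07      ]] hood [[ 0.53906067 -0.19588245  0.195     ]]
pix ray grip [ 0.47693204 -0.18926449  0.0934    ] ray hood front [ 0.5363859  -0.19293419  0.22      ]
```

```bash
cat >> h.py <<'E'
def redblob(n,x0,x1,y0,y1):
    import cv2
    a=robot.read_camera(n).astype(int);m=((a[...,0]>90)&(a[...,0]>2*a[...,1])&(a[...,0]>2*a[...,2])).astype(np.uint8)
    w=np.zeros_like(m);w[y0:y1,x0:x1]=m[y0:y1,x0:x1]
    k,l,st,ce=cv2.connectedComponentsWithStats(w);i=1+np.argmax(st[1:,4]);ys,xs=np.where(l==i)
    return ce[i],st[i]
def tri(cs,uvs,x0):
    from scipy.optimize import least_squares
    f=least_squares(lambda X:np.concatenate([(proj(c,X)-u).ravel() for c,u in zip(cs,uvs)]),x0,x_scale=.01);return f.x,f.fun
E
python3 - <<'E'
from h import *
o=robot.observe();w,sw=redblob("wrist",200,290,60,110);s,ss=redblob("side",300,345,295,325)
print(w,sw,s,ss)
cw=cam("wrist",o);cs=cam("side");print(tri([cw,cs],[w,s],[.477,-.189,.093]))
print(tri([(cw[0],cw[1],cw[2]+[0,0,.003]),cs],[w,s],[.477,-.189,.093]))
plan(.4641,-.1868,.18,np.pi-.107)
E
```

```text
[238.73214286  80.66071429] [233  78  12   6  56] [318. 308.] [317 307   3   3   5]
(array([ 0.47176161, -0.18881381,  0.10049355]), array([-0.11757603,  0.31289099, -0.76347086, -0.06587535]))
(array([ 0.47161692, -0.18909754,  0.10088659]), array([-0.11867079,  0.31581748, -0.76495844, -0.06599388]))
t9.80 tcp [ 0.5697 -0.155   0.3318] [3.141 0.    3.026] rows x y z turn [ 0.1012 -0.0439  0.1518] -0.009 q [-0.4   0.42  1.15  0.    1.58 -1.85]
```

```bash
sed -i 's/(a\[...,0\]>90).*astype(np.uint8)/(a[...,0]-np.maximum(a[...,1],a[...,2])>30).astype(np.uint8)/' h.py
python3 - <<'E'
from h import *
o=robot.observe();w,sw=redblob("wrist",200,290,60,110);s,ss=redblob("side",300,345,295,325)
print(w,sw,s,ss)
cw=cam("wrist",o);cs=cam("side");print(tri([cw,cs],[w,s],[.477,-.189,.093]))
E
```

```text
Traceback (most recent call last):
  File "h.py", line 25
    a=robot.read_camera(n).astype(int);m=((a[...,0]-np.maximum(a[...,1],a[...,2])>30).astype(np.uint8)
                                         ^
SyntaxError: '(' was never closed
```

```bash
sed -i 's/m=((a/m=(a/' h.py
python3 - <<'E'
from h import *
o=robot.observe();w,sw=redblob("wrist",200,290,60,110);s,ss=redblob("side",300,345,295,325)
print(w,sw,s,ss)
cw=cam("wrist",o);cs=cam("side");print(tri([cw,cs],[w,s],[.477,-.189,.093]))
E
```

```text
[239.10774411  86.33333333] [232  75  15  24 297] [319.75 308.25] [316 306   9   5  40]
(array([ 0.47684606, -0.18922609,  0.09793219]), array([-0.04837981,  0.13150148, -0.31683182, -0.02299185]))
```

```bash
python3 -m jog '[[[0,0.035,-0.015,0,-0.009],[0,0.07,-0.03,0,-0.009],[0,0.1,-0.044,0.01,-0.009],[0,0.102,-0.044,0.05,-0.009],[0,0.102,-0.044,0.09,-0.009]]]' 30; python3 -m jog '[[[0,0,0,0.04,0],[0,0,0,0.06,0],[0,0,0,0.06,0],[0,0,0,0.06,0]]]'; python3 -c "
from h import *
plan(.4640,-.1871,.097,np.pi-.107)"
```

```text
time: 10.32
tool_pos: [0.4629, -0.1881, 0.2431]
tool_rot: [-3.139, 0.006, 3.033]
contact_force: [1.3, -0.2, 0.0]
opening: 0.0452
grip_force: 0.0
time: 10.65
tool_pos: [0.4633, -0.1871, 0.1817]
tool_rot: [3.141, -0.001, 3.035]
contact_force: [0.4, 0.1, 1.8]
opening: 0.0462
grip_force: 0.0
t10.65 tcp [ 0.4633 -0.1871  0.1817] [ 3.141e+00 -1.000e-03  3.035e+00] rows x y z turn [-0.0008  0.      0.0847] 0.0 q [-0.54  0.35  1.67  0.    1.12 -2.  ]
```

```bash
python3 -m jog '[[[0,-0.001,0,0.04,0],[0,-0.001,0,0.07,0],[0,-0.001,0,0.082,0],[0,-0.001,0,0.085,0],[0,-0.001,0,0.085,0]]]' 10; python3 -m jog '[[[-0.4,0,0,0,0],[-0.8,0,0,0,0],[-0.8,0,0,0,0],[-0.8,0,0,0,0],[-0.8,0,0,0,0]]]' 10; python3 -c "
from h import *
plan(.4640,-.1871,.097,np.pi-.107)"
```

```text
time: 11.07
tool_pos: [0.4654, -0.1879, 0.0979]
tool_rot: [-3.141, 0.002, 3.035]
contact_force: [-1.0, 0.1, 0.3]
opening: 0.0458
grip_force: 0.0
time: 11.48
tool_pos: [0.4646, -0.1877, 0.0974]
tool_rot: [-3.141, 0.001, 3.035]
contact_force: [-0.2, -0.0, -0.2]
opening: 0.0175
grip_force: 0.0
t11.48 tcp [ 0.4646 -0.1877  0.0974] [-3.141e+00  1.000e-03  3.035e+00] rows x y z turn [0.0006 0.0005 0.0004] 0.0 q [-0.54  0.46  1.77  0.    0.91 -2.  ]
```

```bash
python3 -m jog '[[[-1,0,0,0,0],[-1,0,0,0,0],[-1,0,0,0,0],[-1,0,0,0,0]]]' 10;  python3 - <<'E'
from h import *
import cv2
a=robot.read_camera("wrist")[120:400,180:400,::-1];b=robot.read_camera("side")[255:355,260:400,::-1]
C=np.zeros((600,800,3),np.uint8);C[:560,:440]=cv2.resize(a,(440,560));C[:257,440:800]=cv2.resize(b,(360,257),interpolation=cv2.INTER_CUBIC)
cv2.imwrite("pics/g1.png",C)
E
```

```text
time: 11.82
tool_pos: [0.4642, -0.1871, 0.0966]
tool_rot: [3.141, -0.0, 3.035]
contact_force: [0.8, 4.2, 0.1]
opening: 0.013
grip_force: 10.0
```

View pics/g1.png

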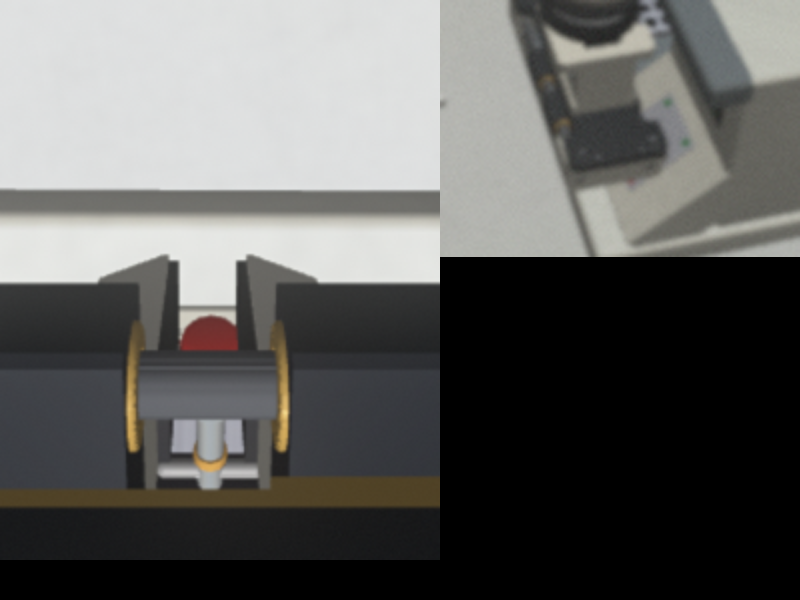

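```bash
cat >> h.py <<'E'
def st(ax=None,y=-.107,n=1):
    o=robot.observe();d=o["tool_pos"];f=o["contact_force"]
    hx=np.array([np.cos(y),np.sin(y),0]);lat=np.array([-np.sin(y),np.cos(y),0])
    # contact point: 7.5mm toward hood, 1 mm below TCP; pivot est
    c=d+hx*.0075+[0,0,-.001];v=c-np.load("piv.npy") if __import__("os").path.exists("piv.npy") else c-np.array([.5364,-.1949,.070])
    a,b=-(v@hx),v[2];r=np.hypot(a,b);th=np.degrees(np.arctan2(a,b))
    u=(-a*hx+b*np.array([0,0,1]))/r;t=(b*hx+a*np.array([0,0,1]))/r
    print("t%.2f r=%.2fmm lean=%.1f s=%.3f | F pull-resist=%.1f tang=%.1f lat=%.1f | open %.4f grip %.0f z %.4f"%(o["time"],r*1e3,th,(68.6-th)/57.3,-f@u,f@t,f@lat,o["opening"],o["grip_force"],d[2]))
E
python3 -m jog '[[[-1,0,0.0005,0,0],[-1,0,0.0005,0,0]]]' 35;python3 -c "
from h import *
st()"; python3 -m jog '[[[-1,0.0009,0,-0.0004,0],[-1,0.0019,0,-0.0007,0],[-1,0.0019,0,-0.0007,0]]]';python3 -c "
from h import *
st()"; python3 -m jog '[[[-1,0.0009,0,-0.0004,0],[-1,0.0019,0,-0.0007,0],[-1,0.0019,0,-0.0007,0]]]';python3 -c "
from h import *
st()"
```

```text
time: 12.08
tool_pos: [0.4642, -0.1869, 0.0966]
tool_rot: [3.141, -0.0, 3.035]
contact_force: [0.6, 3.6, -0.1]
opening: 0.0117
grip_force: 35.0
t12.08 r=69.97mm lean=68.5 s=0.001 | F pull-resist=0.2 tang=-0.0 lat=3.6 | open 0.0117 grip 35 z 0.0966
time: 12.33
tool_pos: [0.4637, -0.1871, 0.0976]
tool_rot: [-3.141, 0.003, 3.034]
contact_force: [6.0, 3.3, -3.0]
opening: 0.0117
grip_force: 35.0
t12.33 r=70.83mm lean=67.9 s=0.012 | F pull-resist=6.4 tang=-0.6 lat=3.9 | open 0.0117 grip 35 z 0.0976
time: 12.58
tool_pos: [0.4619, -0.1869, 0.0984]
tool_rot: [-3.141, 0.003, 3.034]
contact_force: [5.4, 4.2, -2.6]
opening: 0.0117
grip_force: 35.0
t12.58 r=72.76mm lean=67.9 s=0.012 | F pull-resist=5.6 tang=-0.6 lat=4.7 | open 0.0117 grip 35 z 0.0984
```

```bash
for i in 1; do :; done; python3 -m jog '[[[-1,0.0009,0.0005,-0.0004,0],[-1,0.0019,0.0005,-0.0007,0],[-1,0.0019,0.0005,-0.0007,0]]]' >/dev/null;python3 -c "
from h import *
st()"; python3 -m jog '[[[-1,0.0009,0.0005,-0.0004,0],[-1,0.0019,0.0005,-0.0007,0],[-1,0.0019,0.0005,-0.0007,0]]]'>/dev/null;python3 -c "
from h import *
st()";python3 -m jog '[[[-1,0.0005,0,-0.0002,0],[-1,0.0009,0,-0.0004,0],[-1,0.0009,0,-0.0004,0]]]'>/dev/null;python3 -c "
from h import *
st()"
```

```text
t12.83 r=74.62mm lean=67.8 s=0.014 | F pull-resist=6.7 tang=-0.3 lat=2.3 | open 0.0115 grip 35 z 0.0992
t13.08 r=76.49mm lean=67.8 s=0.015 | F pull-resist=7.8 tang=-1.1 lat=2.7 | open 0.0118 grip 35 z 0.1000
t13.33 r=77.39mm lean=67.7 s=0.015 | F pull-resist=7.4 tang=-0.6 lat=2.0 | open 0.0118 grip 35 z 0.1003
```

```bash
python3 -m jog '[[[-1,0.0009,0,-0.0004,0],[-1,0.0014,0,-0.0005,0],[-1,0.0014,0,-0.0005,0]]]' >/dev/null;python3 -c "
from h import *
st()"; python3 -m jog '[[[-1,0.0005,0,-0.0002,0],[-1,0.0005,0,-0.0002,0]]]'>/dev/null;python3 -c "
from h import *
st()";python3 -m jog '[[[-1,0.0005,0,-0.0002,0],[-1,0.0005,0,-0.0002,0]]]'>/dev/null;python3 -c "
from h import *
st()"
```

```text
t13.58 r=78.81mm lean=67.7 s=0.015 | F pull-resist=7.8 tang=-1.1 lat=2.0 | open 0.0117 grip 35 z 0.1009
t13.75 r=79.33mm lean=67.7 s=0.015 | F pull-resist=8.6 tang=-1.7 lat=2.4 | open 0.0112 grip 35 z 0.1011
t13.92 r=79.83mm lean=67.7 s=0.016 | F pull-resist=7.3 tang=-0.3 lat=2.3 | open 0.0118 grip 35 z 0.1013
```

```bash
python3 -m jog '[[[-1,0.0005,0,-0.0002,0],[-1,0.0005,0,-0.0002,0]]]'>/dev/null;python3 -c "
from h import *
st()";python3 -m jog '[[[-1,0.0005,0,-0.0002,0],[-1,0.0005,0,-0.0002,0]]]'>/dev/null;python3 -c "
from h import *
st()"
```

```text
t14.08 r=80.34mm lean=67.7 s=0.016 | F pull-resist=8.4 tang=-0.7 lat=1.9 | open 0.0118 grip 35 z 0.1015
t14.25 r=80.86mm lean=67.7 s=0.016 | F pull-resist=6.8 tang=-0.1 lat=1.9 | open 0.0115 grip 35 z 0.1017
```

```bash
python3 -m jog '[[[-1,0.0006,0,-0.00024,0],[-1,0.0006,0,-0.00024,0]]]'>/dev/null;python3 -c "
from h import *
st()";python3 -m jog '[[[-1,0.0006,0,-0.00024,0],[-1,0.0006,0,-0.00024,0]]]'>/dev/null;python3 -c "
from h import *
st()"
```

```text
t14.42 r=81.51mm lean=67.7 s=0.016 | F pull-resist=7.7 tang=-0.4 lat=2.1 | open 0.0116 grip 35 z 0.1020
t14.58 r=82.13mm lean=67.7 s=0.016 | F pull-resist=7.4 tang=-0.5 lat=2.5 | open 0.0119 grip 35 z 0.1022
```

```bash
python3 -m jog '[[[-1,0.0006,0,-0.00024,0],[-1,0.0006,0,-0.00024,0]]]'>/dev/null;python3 -c "
from h import *
st()";python3 -m jog '[[[-1,0.0006,0,-0.00024,0],[-1,0.0006,0,-0.00024,0]]]'>/dev/null;python3 -c "
from h import *
st()"
```

```text
t14.75 r=82.76mm lean=67.7 s=0.016 | F pull-resist=7.9 tang=-1.1 lat=1.5 | open 0.0120 grip 35 z 0.1025
t14.92 r=83.38mm lean=67.7 s=0.016 | F pull-resist=7.4 tang=-0.8 lat=1.9 | open 0.0118 grip 35 z 0.1027
```

```bash
python3 -m jog '[[[-1,0.0006,0,-0.00024,0],[-1,0.0006,0,-0.00024,0]]]'>/dev/null;python3 -c "
from h import *
st()";python3 -m jog '[[[-1,0.0006,0,-0.00024,0],[-1,0.0006,0,-0.00024,0]]]'>/dev/null;python3 -c "
from h import *
st()"
```

```text
t15.08 r=84.01mm lean=67.6 s=0.017 | F pull-resist=8.3 tang=-0.6 lat=1.6 | open 0.0116 grip 35 z 0.1030
t15.25 r=84.62mm lean=67.6 s=0.017 | F pull-resist=8.1 tang=-1.0 lat=2.4 | open 0.0119 grip 35 z 0.1032
```

```bash
python3 -m jog '[[[-1,0.0006,0,-0.00024,0],[-1,0.0006,0,-0.00024,0]]]'>/dev/null;python3 -c "
from h import *
st()";python3 -m jog '[[[-1,0.0006,0,-0.00024,0],[-1,0.0006,0,-0.00024,0]]]'>/dev/null;python3 -c "
from h import *
st()"
```

```text
t15.42 r=85.26mm lean=67.6 s=0.017 | F pull-resist=8.1 tang=-0.4 lat=2.4 | open 0.0116 grip 35 z 0.1034
t15.58 r=85.87mm lean=67.6 s=0.017 | F pull-resist=7.9 tang=-0.8 lat=2.0 | open 0.0116 grip 35 z 0.1037
```

```bash
python3 -m jog '[[[-1,0.0006,0,-0.00024,0],[-1,0.0006,0,-0.00024,0]]]'>/dev/null;python3 -c "
from h import *
st()";python3 -m jog '[[[-1,0.0006,0,-0.00024,0],[-1,0.0006,0,-0.00024,0]]]'>/dev/null;python3 -c "
from h import *
st()"
```

```text
t15.75 r=86.50mm lean=67.6 s=0.017 | F pull-resist=8.2 tang=-1.1 lat=2.9 | open 0.0115 grip 35 z 0.1039
t15.92 r=87.12mm lean=67.6 s=0.017 | F pull-resist=8.7 tang=-0.6 lat=2.7 | open 0.0117 grip 35 z 0.1042
```

```bash
python3 -m jog '[[[-1,0.0006,0,-0.00024,0],[-1,0.0006,0,-0.00024,0]]]'>/dev/null;python3 -c "
from h import *
st()";python3 -m jog '[[[-1,0.0006,0,-0.00024,0],[-1,0.0006,0,-0.00024,0]]]'>/dev/null;python3 -c "
from h import *
st()
w,b=redblob('side',200,400,200,400);print(w,b)"
```

```text
t16.08 r=87.76mm lean=67.6 s=0.017 | F pull-resist=9.5 tang=-0.5 lat=2.7 | open 0.0116 grip 35 z 0.1044
t16.25 r=88.13mm lean=67.5 s=0.019 | F pull-resist=10.0 tang=0.5 lat=2.8 | open 0.0117 grip 35 z 0.1047
[333.5 324.5] [333 324   2   2   4]
```

```bash
python3 -m jog '[[[-1,0.0004,0,-0.00015,0],[-1,0.0004,0,-0.00015,0]]]'>/dev/null;python3 -c "
from h import *
st()"
```

```text
t16.47 r=88.28mm lean=67.5 s=0.020 | F pull-resist=11.3 tang=-1.3 lat=2.1 | open 0.0119 grip 35 z 0.1049
```

```bash
cat >> h.py <<'E'
def arc(a,r,da,n,dr=0):
    a0=np.radians(a)
    for i in range(1,n+1):
        b=np.radians(a-da*i/n);R1=r+dr*i/n
        print([-1,round((R1*np.sin(b)-r*np.sin(a0))/1e3,4),0,round(-(R1*np.cos(b)-r*np.cos(a0))/1e3,4),0])
E
python3 -c "
from h import *
arc(67.5,88,5,3,-.4);arc(62.5,87.6,5,3)"
```

```text
[-1, np.float64(-0.0011), 0, np.float64(-0.0023), 0]
[-1, np.float64(-0.0023), 0, np.float64(-0.0046), 0]
[-1, np.float64(-0.0036), 0, np.float64(-0.0068), 0]
[-1, np.float64(-0.0012), 0, np.float64(-0.0022), 0]
[-1, np.float64(-0.0025), 0, np.float64(-0.0044), 0]
[-1, np.float64(-0.0038), 0, np.float64(-0.0066), 0]
```

```bash
python3 -m jog '[[[-1,-0.0006,0,-0.0012,0],[-1,-0.0012,0,-0.0024,0],[-1,-0.0024,0,-0.0046,0],[-1,-0.0036,0,-0.0068,0],[-1,-0.0036,0,-0.0068,0]]]'>/dev/null;python3 -c "
from h import *
st()"
```

```text
t16.88 r=88.07mm lean=62.5 s=0.107 | F pull-resist=11.2 tang=-0.7 lat=2.5 | open 0.0118 grip 35 z 0.1117
```

```bash
python3 -c "
from h import *
arc(62.5,88,5,2,-.6)"; python3 -m jog '[[[-1,-0.0021,0,-0.003,0],[-1,-0.0043,0,-0.0063,0],[-1,-0.0043,0,-0.0063,0]]]'>/dev/null;python3 -c "
from h import *
st()"
```

```text
[-1, np.float64(-0.0021), 0, np.float64(-0.0032), 0]
[-1, np.float64(-0.0043), 0, np.float64(-0.0063), 0]
t17.13 r=87.81mm lean=57.8 s=0.189 | F pull-resist=10.6 tang=-0.7 lat=1.4 | open 0.0114 grip 35 z 0.1178
```

```bash
python3 -c "
from h import *
arc(57.8,87.8,5,2,-.3)
arc(52.8,87.5,5,2,-.3)"
```

```text
[-1, np.float64(-0.0022), 0, np.float64(-0.0031), 0]
[-1, np.float64(-0.0046), 0, np.float64(-0.0061), 0]
[-1, np.float64(-0.0025), 0, np.float64(-0.0029), 0]
[-1, np.float64(-0.0051), 0, np.float64(-0.0057), 0]
```

```bash
python3 -m jog '[[[-1,-0.0022,0,-0.0031,0],[-1,-0.0046,0,-0.0061,0],[-1,-0.0046,0,-0.0061,0]]]'>/dev/null;python3 -c "
from h import *
st();arc(52.8,87.5,5,2,0)"
```

```text
t17.38 r=87.71mm lean=53.1 s=0.270 | F pull-resist=11.3 tang=-2.4 lat=1.5 | open 0.0118 grip 35 z 0.1236
[-1, np.float64(-0.0024), 0, np.float64(-0.003), 0]
[-1, np.float64(-0.0049), 0, np.float64(-0.0059), 0]
```

```bash
python3 -m jog '[[[-1,-0.0026,0,-0.0027,0],[-1,-0.0053,0,-0.0055,0],[-1,-0.0053,0,-0.0055,0]]]'>/dev/null;python3 -c "
from h import *
st();arc(48.4,87.2,5,2,-.6)"
```

```text
t17.63 r=87.37mm lean=48.5 s=0.350 | F pull-resist=9.1 tang=-3.4 lat=1.5 | open 0.0118 grip 35 z 0.1288
[-1, np.float64(-0.0028), 0, np.float64(-0.0026), 0]
[-1, np.float64(-0.0057), 0, np.float64(-0.005), 0]
```

```bash
python3 -m jog '[[[-1,-0.0026,0,-0.0028,0],[-1,-0.0053,0,-0.0055,0],[-1,-0.0053,0,-0.0055,0]]]'>/dev/null;python3 -c "
from h import *
st();arc(43.7,87.2,5,2,-.3)"
```

```text
t17.88 r=87.82mm lean=43.6 s=0.437 | F pull-resist=9.4 tang=-3.1 lat=0.1 | open 0.0113 grip 35 z 0.1346
[-1, np.float64(-0.0029), 0, np.float64(-0.0025), 0]
[-1, np.float64(-0.0059), 0, np.float64(-0.0048), 0]
```

```bash
python3 -m jog '[[[-1,-0.0028,0,-0.0026,0],[-1,-0.0057,0,-0.0051,0],[-1,-0.0057,0,-0.0051,0]]]'>/dev/null;python3 -c "
from h import *
st();arc(38.7,87.8,5,2,0)"
```

```text
t18.13 r=88.23mm lean=38.7 s=0.523 | F pull-resist=8.8 tang=-3.2 lat=0.2 | open 0.0109 grip 35 z 0.1399
[-1, np.float64(-0.003), 0, np.float64(-0.0023), 0]
[-1, np.float64(-0.0062), 0, np.float64(-0.0045), 0]
```

```bash
python3 -m jog '[[[-1,0.0004,0,-0.0006,0],[-1,0.0004,0,-0.0006,0]]]'>/dev/null;python3 -c "
from h import *
st()"
```

```text
t18.30 r=88.81mm lean=39.0 s=0.517 | F pull-resist=12.0 tang=-2.7 lat=-0.4 | open 0.0115 grip 35 z 0.1401
```

```bash
python3 -m jog '[[[-1,-0.003,0,-0.0021,0],[-1,-0.0064,0,-0.0042,0],[-1,-0.0064,0,-0.0042,0]]]'>/dev/null;python3 -c "
from h import *
st();arc(34,88.5,5,2,0)"
```

```text
t18.55 r=88.65mm lean=33.8 s=0.608 | F pull-resist=9.4 tang=-2.9 lat=-0.4 | open 0.0101 grip 35 z 0.1447
[-1, np.float64(-0.0032), 0, np.float64(-0.0021), 0]
[-1, np.float64(-0.0066), 0, np.float64(-0.004), 0]
```

```bash
python3 -m jog '[[[-1,-0.0031,0,-0.0022,0],[-1,-0.0065,0,-0.0042,0],[-1,-0.0065,0,-0.0042,0]]]'>/dev/null;python3 -c "
from h import *
st();arc(29,88.8,4,2,0.2)"
```

```text
t18.80 r=88.81mm lean=28.5 s=0.701 | F pull-resist=8.9 tang=-1.7 lat=-1.2 | open 0.0066 grip 32 z 0.1491
[-1, np.float64(-0.0027), 0, np.float64(-0.0015), 0]
[-1, np.float64(-0.0054), 0, np.float64(-0.003), 0]
```

Run:
```python
from h import *
import cv2
st()
a=robot.read_camera("wrist")[120:400,180:400,::-1];b=robot.read_camera("side")[255:355,260:400,::-1];c=robot.read_camera("scene")[150:260,220:370,::-1]
C=np.zeros((600,800,3),np.uint8);C[:560,:440]=cv2.resize(a,(440,560));C[:257,440:800]=cv2.resize(b,(360,257),interpolation=cv2.INTER_CUBIC)
C[280:544,440:800]=cv2.resize(c,(360,264),interpolation=cv2.INTER_CUBIC)
cv2.imwrite("pics/g2.png",C)
```

```text
t18.80 r=88.81mm lean=28.5 s=0.701 | F pull-resist=8.9 tang=-1.7 lat=-1.2 | open 0.0066 grip 32 z 0.1491
```

View pics/g2.png

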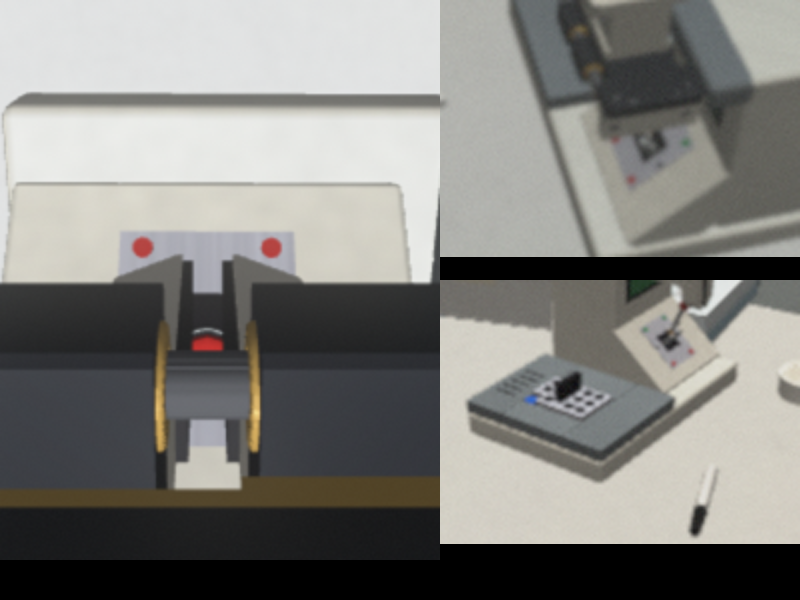

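Run:
```python
from h import *
a=robot.read_camera("scene").astype(int)
m=(a[...,0]-np.maximum(a[...,1],a[...,2])>25);m[:150]=0;m[175:]=0;m[:,:300]=0;m[:,340:]=0
ys,xs=np.where(m);print("red",[(int(x),int(y)) for x,y in zip(xs,ys)])
print("gray crop R:");print(a[150:180,308:334,0])
H=[.5753,-.1142,-.107];c=cam("scene")
def bat(l,rs):
    l=np.radians(l);return W(H,[[-.030-r*np.sin(l)/1e3,-.085,.07+r*np.cos(l)/1e3] for r in rs])
for n,l,p in(("A",28.5,10),("A2",28.5,14),("B",24,18),("0",28.5,18.5)):print(n,proj(c,bat(l,[12,27,53+p,64+p,75+p])).round(1).tolist())
o=robot.observe();hx=np.array([np.cos(-.107),np.sin(-.107),0])
T=o["tool_pos"];print("tips rear/front",proj(c,[T+hx*.0095-[0,0,.008],T-hx*.0095-[0,0,.008]]).round(1))
# dots for calibration
print("deck corners",proj(c,W(H,[[-.105,.16,.055],[-.105,0,.055],[.105,.16,.055]])).round(1))
```

```text
red [(320, 160), (321, 160), (321, 161), (322, 161)]
gray crop R:
[[ 48  54  66  78  93 102 104 107 110 112 108 108 105 107 104  99  99 103
  104 100  96  76  53  82  99 130]
 [ 38  32  52  67  85  96 102 106 122 131 123 113 106 108 103 104 102 104
  105  98  96  76  56  81 101 140]
 [ 45  57  74  92 101 102 102 109 148 175 166 138 115 107 105 109 109 103
  103  99  96  75  54  81 101 147]
 [ 73  84  95 103 101 102 102 110 160 205 205 175 141 111 102 100 106 103
  104  99  95  75  54  81 104 157]
 [ 92 100 104  99 102 101 103 111 160 207 213 198 161 114 102 102 103 104
  100 102  98  72  59  83 106 165]
 [102 103 101 103 103 101 100 108 152 193 205 199 167 124 106 102 106 103
  101  99  97  73  62  83 107 167]
 [104  99 102 104 104 102 108 122 159 193 202 203 169 123 105 105 101 104
  104 101  96  74  57  86 118 179]
 [102 104 103 101 106 117 137 157 179 202 215 215 177 123 104 104 107 103
  102 100  95  70  59  94 148 204]
 [102 104 103 105 121 147 173 182 185 194 208 213 177 119 102 103 101 101
  104  98  91  73  64 111 178 218]
 [103 104 117 140 156 175 184 186 187 188 191 183 141
[... 1975 characters left out ...]
174 188
  193 193 194 193 194 195 192 190]
 [175 160 138 140 151 128  78  53  72 111 141 151 156 156 156 158 164 177
  190 195 195 193 193 192 194 196]
 [189 183 166 155 156 145 120 107 124 142 153 159 157 155 155 154 157 166
  182 191 198 195 195 193 193 193]]
A [[313.8, 174.1], [315.8, 170.9], [320.7, 163.2], [322.2, 160.7], [323.7, 158.3]]
A2 [[313.8, 174.1], [315.8, 170.9], [321.2, 162.3], [322.8, 159.9], [324.3, 157.4]]
B [[313.6, 173.9], [315.3, 170.5], [320.4, 160.3], [321.8, 157.7], [323.1, 155.0]]
0 [[313.8, 174.1], [315.8, 170.9], [321.9, 161.3], [323.4, 158.9], [325.0, 156.4]]
tips rear/front [[323.5 159.7]
 [328.8 161.2]]
deck corners [[286.6 220.3]
 [317.5 197.7]
 [230.3 199.2]]
```

```bash
python3 -m jog '[[[-1,-0.002,0,-0.0008,0],[-1,-0.004,0,-0.0016,0]]]';python3 -c "
from h import *
st()"
```

```text
time: 19.17
tool_pos: [0.49, -0.1888, 0.1502]
tool_rot: [3.141, -0.0, 3.035]
contact_force: [2.6, -1.8, -8.6]
opening: 0.0072
grip_force: 31.8
t19.17 r=88.38mm lean=26.4 s=0.736 | F pull-resist=8.9 tang=-1.4 lat=-1.5 | open 0.0072 grip 32 z 0.1502
```

```bash
python3 -m jog '[[[-1,-0.002,0,-0.0007,0],[-1,-0.004,0,-0.0014,0]]]'>/dev/null;python3 -c "
from h import *
st()"
```

```text
t19.33 r=87.89mm lean=23.7 s=0.784 | F pull-resist=9.4 tang=-2.7 lat=-1.4 | open 0.0073 grip 32 z 0.1515
```

```bash
python3 -m jog '[[[-1,-0.0017,0,-0.0005,0],[-1,-0.0035,0,-0.0011,0],[-1,-0.0035,0,-0.0011,0]]]'>/dev/null;python3 - <<'E'
from h import *
st()
a=robot.read_camera("scene").astype(int)
# stem centre per row: darkest-gradient min between cols 314..326
for y in range(158,172): print(y,a[y,310:330,0].tolist())
H=[.5753,-.1142,-.107];c=cam("scene")
def bat(l,rs):
    l=np.radians(l);return W(H,[[-.030-r*np.sin(l)/1e3,-.085,.07+r*np.cos(l)/1e3] for r in rs])
for l in(24,21,18,15):print(l,proj(c,bat(l,[27,50,71,93])).round(1).tolist())
E
```

```text
t19.58 r=87.93mm lean=20.9 s=0.833 | F pull-resist=-0.3 tang=-0.5 lat=-0.1 | open 0.0017 grip 0 z 0.1532
158 [101, 106, 119, 147, 173, 179, 173, 177, 183, 170, 145, 123, 115, 109, 103, 98, 96, 141, 202, 223]
159 [118, 139, 159, 175, 185, 179, 155, 140, 155, 158, 150, 164, 179, 166, 153, 141, 153, 193, 219, 223]
160 [151, 171, 182, 186, 184, 164, 124, 97, 100, 105, 132, 190, 218, 215, 209, 198, 210, 221, 226, 225]
161 [178, 186, 188, 188, 187, 147, 101, 81, 74, 85, 141, 203, 223, 225, 224, 222, 223, 224, 225, 226]
162 [184, 187, 185, 186, 179, 142, 91, 80, 81, 88, 155, 206, 219, 225, 223, 222, 223, 224, 225, 224]
163 [187, 183, 183, 181, 168, 132, 87, 79, 82, 111, 162, 193, 202, 202, 195, 199, 209, 219, 224, 225]
164 [184, 177, 163, 155, 158, 137, 99, 88, 91, 139, 178, 187, 181, 161, 139, 143, 161, 182, 195, 192]
165 [174, 161, 138, 120, 145, 139, 101, 113, 140, 167, 186, 186, 186, 177, 151, 128, 124, 128, 129, 126]
166 [164, 157, 142, 128, 139, 123, 96, 138, 175, 185, 187, 191, 188, 186, 175, 147, 123, 120, 119, 119]
167 [160, 160, 156, 156, 143, 113, 100, 150, 182, 187, 189, 191, 188, 191, 191, 175, 143, 122, 118, 114]
168 [158, 158, 155, 155, 133, 98, 109, 153, 182, 187, 191, 192, 189, 189, 190, 190, 170, 134, 118, 115]
169 [157, 160, 158, 159, 131, 92, 112, 152, 174, 183, 186, 192, 191, 189, 190, 191, 184, 157, 129, 114]
170 [160, 160, 159, 152, 132, 102, 110, 144, 162, 168, 172, 182, 189, 190, 190, 190, 187, 176, 151, 127]
171 [156, 155, 146, 127, 115, 104, 106, 125, 134, 133, 148, 175, 188, 188, 191, 190, 190, 189, 176, 148]
24 [[315.3, 170.5], [318.0, 165.2], [320.4, 160.3], [323.1, 155.0]]
21 [[314.9, 170.3], [317.3, 164.7], [319.5, 159.6], [321.9, 154.1]]
18 [[314.6, 170.0], [316.7, 164.3], [318.6, 159.0], [320.6, 153.3]]
15 [[314.2, 169.8], [316.0, 163.9], [317.6, 158.4], [319.4, 152.6]]
```

```bash
python3 -m jog '[[[-1,0.015,0,0,0],[-1,0.035,0,-0.02,0],[-1,0.04,0,-0.06,0],[-1,0.04,0,-0.1,0],[-1,0.04,0,-0.14,0]]]'>/dev/null; python3 -m jog '[[[-1,0,0,-0.035,0],[-1,-0.03,0,-0.04,0],[-1,-0.065,0,-0.04,0],[-1,-0.07,0,-0.04,0],[-1,-0.07,0,-0.04,0]]]'
python3 - <<'E'
from h import *
st()
o=robot.observe();w,sw=redblob("wrist",180,350,20,230);s,ss=redblob("side",300,420,230,350)
print(w,sw,s,ss)
cw=cam("wrist",o);cw=(cw[0],cw[1],cw[2]+[0,0,.003]);cs=cam("side");sc=cam("scene")
X,f=tri([cw,cs],[w,s],[.52,-.189,.12]);print(X,f)
H=[.5753,-.1142,-.107]
for l in(24,21,18,15,11.4):
    L=np.radians(l);Q=W(H,[[-.030-r*np.sin(L)/1e3,-.085,.07+r*np.cos(L)/1e3] for r in(53,64,75)])
    print(l,"wrist",proj(cw,Q).round(1).tolist(),"side",proj(cs,Q).round(1).tolist(),"scene",proj(sc,Q).round(1).tolist())
print(redblob("scene",305,335,150,178))
E
```

```text
time: 20.47
tool_pos: [0.5283, -0.1926, 0.3323]
tool_rot: [3.141, -0.0, 3.036]
contact_force: [-1.3, -0.5, -1.2]
opening: 0.0006
grip_force: 0.0
t20.47 r=261.32mm lean=0.2 s=1.194 | F pull-resist=1.2 tang=-1.3 lat=-0.7 | open 0.0006 grip 0 z 0.3323
[282.57303371 170.02808989] [276 163  15  15 178] [338.42424242 292.42424242] [336 290   6   6  33]
[ 0.51540972 -0.19357459  0.13919352] [-0.01828848  0.08702357 -0.19817469  0.02985746]
24 wrist [[282.9, 165.8], [282.9, 163.0], [282.9, 160.0]] side [[337.2, 298.8], [335.5, 296.1], [333.9, 293.3]] scene [[318.3, 164.5], [319.6, 161.9], [320.9, 159.3]]
21 wrist [[282.9, 168.5], [282.9, 166.4], [282.9, 164.1]] side [[338.3, 298.3], [337.0, 295.4], [335.6, 292.6]] scene [[317.6, 164.0], [318.8, 161.3], [319.9, 158.6]]
18 wrist [[282.9, 171.3], [282.9, 169.9], [282.9, 168.3]] side [[339.5, 297.8], [338.4, 294.8], [337.3, 291.8]] scene [[316.9, 163.5], [317.9, 160.8], [319.0, 158.0]]
15 wrist [[282.9, 174.1], [282.9, 173.3], [282.9, 172.5]] side [[340.8, 297.3], [339.9, 294.3], [339.1, 291.2]] scene [[316.2, 163.1], [317.1, 160.2], [317.9, 157.3]]
11.4 wrist [[282.9, 177.5], [282.9, 177.6], [282.9, 177.6]] side [[342.2, 296.8], [341.7, 293.7], [341.2, 290.5]] scene [[315.4, 162.6], [316.0, 159.7], [316.7, 156.7]]
(array([317.9047619 , 159.95238095]), array([316, 157,   5,   7,  21], dtype=int32))
```

```bash
python3 -m jog '[[[-1,0.035,0,0,0],[-1,0.048,0,0.03,0],[-1,0.048,0,0.07,0],[-1,0.048,0,0.11,0],[-1,0.048,0,0.15,0]]]'>/dev/null; python3 -m jog '[[[-1,0,0,0.03,0],[-1,0,0,0.038,0],[-1,0,0,0.038,0],[-1,0,0,0.038,0]]]'; python3 -m jog '[[[-1,-0.004,0,0,0],[-1,-0.008,0,0,0],[-1,-0.01,0,0,0],[-1,-0.01,0,0,0]]]';  python3 - <<'E'
from h import *
print(redblob("scene",305,335,150,178))
E
```

```text
time: 21.37
tool_pos: [0.48, -0.1881, 0.1462]
tool_rot: [-3.141, 0.002, 3.035]
contact_force: [0.4, -0.7, 1.5]
opening: -0.0001
grip_force: 0.0
time: 21.7
tool_pos: [0.4907, -0.1891, 0.1457]
tool_rot: [-3.141, 0.002, 3.035]
contact_force: [-0.3, 0.3, 0.7]
opening: 0.0003
grip_force: 0.0
(array([318. , 159.8]), array([316, 157,   5,   7,  20], dtype=int32))
```

```bash
python3 -m jog '[[[-1,-0.002,0,0.003,0],[-1,-0.004,0,0.003,0],[-1,-0.006,0,0.003,0],[-1,-0.006,0,0.003,0]]]'; python3 -m jog '[[[-1,-0.001,0,0,0],[-1,-0.002,0,0,0],[-1,-0.002,0,0,0]]]'
python3 - <<'E'
from h import *
print(redblob("scene",305,335,150,178))
E
```

```text
time: 22.08
tool_pos: [0.4959, -0.1894, 0.1415]
tool_rot: [3.142, 0.0, 3.035]
contact_force: [-0.4, 1.2, -0.5]
opening: 0.0007
grip_force: 0.0
time: 22.33
tool_pos: [0.4977, -0.1896, 0.1416]
tool_rot: [3.142, 0.0, 3.035]
contact_force: [-0.2, 0.2, -0.1]
opening: 0.0005
grip_force: 0.0
(array([317.2, 160.8]), array([316, 158,   3,   6,  15], dtype=int32))
```

```bash
python3 -m jog '[[[-1,-0.001,0,0,0],[-1,-0.001,0,0,0]]]'; python3 -m jog '[[[-1,-0.001,0,0,0],[-1,-0.001,0,0,0]]]'
python3 - <<'E'
from h import *
print(redblob("scene",305,335,150,178))
E
```

```text
time: 22.55
tool_pos: [0.4986, -0.1897, 0.1417]
tool_rot: [3.142, 0.0, 3.035]
contact_force: [0.5, 0.5, 0.2]
opening: 0.0006
grip_force: 0.0
time: 22.72
tool_pos: [0.4995, -0.1898, 0.1416]
tool_rot: [3.141, -0.0, 3.035]
contact_force: [-0.4, 0.6, 0.5]
opening: 0.0005
grip_force: 0.3
(array([317.09090909, 161.27272727]), array([316, 158,   3,   6,  11], dtype=int32))
```

```bash
python3 -m jog '[[[-1,-0.0008,0,0,0],[-1,-0.0008,0,0,0]]]'|grep force; python3 -m jog '[[[-1,-0.0008,0,0,0],[-1,-0.0008,0,0,0]]]'|grep force
```

```text
contact_force: [-0.7, -0.3, -1.1]
grip_force: 0.4
contact_force: [-0.8, 0.1, 1.2]
grip_force: 0.4
```

```bash
python3 -m jog '[[[-1,-0.0008,0,0,0],[-1,-0.0008,0,0,0]]]'|grep force; python3 -m jog '[[[-1,-0.0008,0,0,0],[-1,-0.0008,0,0,0]]]'|grep force
```

```text
contact_force: [-0.9, 0.4, 0.7]
grip_force: 0.4
contact_force: [-2.1, 0.4, 1.7]
grip_force: 1.1
```

```bash
python3 -m jog '[[[-1,0.004,0,0,0],[-1,0.015,0,0,0],[-1,0.035,0,-0.02,0],[-1,0.04,0,-0.06,0],[-1,0.04,0,-0.1,0]]]'>/dev/null; python3 -m jog '[[[-1,0,0,-0.04,0],[-1,0,0,-0.08,0],[-1,-0.03,0,-0.09,0],[-1,-0.065,0,-0.09,0],[-1,-0.065,0,-0.09,0]]]'>/dev/null; python3 -m jog '[[[-1,0,0,0,0],[-1,0,0,0,0],[-1,0,0,0,0]]]'
python3 - <<'E'
from h import *
o=robot.observe();w,sw=redblob("wrist",180,350,20,230);print(w,sw,redblob("scene",305,335,150,178),redblob("side",300,420,230,350))
cw=cam("wrist",o);cw=(cw[0],cw[1],cw[2]+[0,0,.003]);cs=cam("side")
H=[.5753,-.1142,-.107]
for l in(18,15,11.4):
    L=np.radians(l);print(l,"wrist",proj(cw,W(H,[[-.030-r*np.sin(L)/1e3,-.085,.07+r*np.cos(L)/1e3] for r in(53,64,75)])).round(1).tolist())
E
```

```text
time: 24.52
tool_pos: [0.5268, -0.1926, 0.3315]
tool_rot: [3.141, -0.001, 3.035]
contact_force: [-0.2, 0.1, -0.5]
opening: 0.0003
grip_force: 0.0
[282.7150838  175.65363128] [276 168  15  16 179] (array([317.        , 159.54166667]), array([315, 157,   5,   7,  24], dtype=int32)) (array([339.8       , 291.82857143]), array([337, 289,   7,   7,  35], dtype=int32))
18 wrist [[283.1, 173.0], [283.1, 171.6], [283.1, 170.1]]
15 wrist [[283.1, 175.8], [283.1, 175.1], [283.1, 174.3]]
11.4 wrist [[283.1, 179.2], [283.1, 179.3], [283.1, 179.4]]
```

```bash
python3 -c "
from cell import robot
print(robot.hand_in())"
```

```text
the job is handed in; nothing more can be done
None
```

I handed the job in at about 25 s. The block is seated in the well with its stepped corner at the key. By my last camera estimate, the bat is home on the green side at about 0.95 of its swing; it slipped out of the fingers near the top of the swing rather than being released cleanly, so I nudged it up gently afterwards.

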